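Seat a drill-jig cover on its hidden pins and hold it down

TASK

The blue cover has been laid on the steel jig but is sitting on top of the jig's hidden locating pins instead of over them. Slide it across by its grip, without lifting it off, until it drops over the pins, then press it down against the sprung ejector until it lies flat on the jig. Finish still holding it pressed fully home (it springs up if let go), and leave the other things on the bench where they are.

Things in the scene. Friction and masses are not known exactly. Their poses are not given: they have to be found in the camera images.
- jig_top (a point): Centre of the top face of the jig, a fixed steel block 200 (x) by 150 (y) by 30 mm high; x away from the robot (within 0.5 rad), z up. Three pins, 12 mm diameter, tips chamfered 2 mm, stand 10 mm above it at (x, y) = (-48, 36), (-48, -36), (34, 0) mm, hidden by the cover. A brass sprung ejector disc, 32 mm diameter, stands 6 mm above the face at its centre, also hidden.
- cover_grip (a point): Centre (half-way up) of the cover's upright aluminium grip: a block 18 mm thick along the cover's x, 50 mm long along its y, 42 mm tall, on the middle of the plate. The plate's top lies 21 mm and its underside 39 mm below this point. When the cover is home this point is 39 mm above the jig's face; at the start 49 mm (on the pin tips), as long as it slides there.
- cover: The cover (0.45 kg), blue plastic plate 150 (x) by 110 (y) by 18 mm; origin at the centre of its underside, z up. Three blind holes beneath, 14 mm wide, 13 deep, chamfered, match the pins when its centre and axes coincide with the jig's. At the start it is displaced 20 to 32 mm to the jig's -x, up to 15 mm in y, and turned up to 0.15 rad. Let go over the pins, it drops 4 mm onto the ejector.
- ejector (a joint): How far the sprung ejector is pushed down, m: 0 standing up 6 mm, 0.006 when flush with the jig's face (cover home). Its spring pushes up with about 8 N at 0 and 13 N when flush, more than the cover weighs.
- stepped_part: Bystander: turned steel part 68 mm diameter, 50 mm high with a 36 mm boss on top, 64 mm in all; origin at the centre of its underside.
- punch: Bystander: dark steel cylinder standing upright, 34 mm diameter, 85 mm high; origin at the centre of its underside.
- caliper: Bystander: caliper lying flat, 220 mm long along its x, jaws to its -y side, 11 mm thick at most; origin under the middle of its beam.
Things that resemble listed ones, but are neither listed nor needed, are in the scene too. Leave any green or pink look-alike of the cover alone.

How it is judged (in metres and radians):
On the way:
1. the cover has dropped over the locating pins (z of cover in the frame of jig_top below 0.008 m and horizontal distance between cover and jig_top below 0.004 m and angle between cover's own z axis and vertical below 0.06 rad), for 0.1 s.
At the end, for the whole second after the job is handed in: The robot is holding the cover pressed home: its underside within 2 mm of the jig's top face and level within 0.03 rad, centred within 4 mm and lined up within 0.06 rad, the ejector pushed down at least 4.5 mm, the cover still, and the robot touching it with more than 2 N (z of cover in the frame of jig_top below 0.002 m and horizontal distance between cover and jig_top below 0.004 m and angle between the x axis of cover and the x axis of jig_top, either way round below 0.06 rad and angle between cover's own z axis and vertical below 0.03 rad and value of joint ejector above 0.0045 m and linear speed of cover below 0.01 m/s and contact force between any of the fingers, the arm and cover above 2 N); the arm keeps its last pose, push and grip.
It fails at once if the cover is lifted off the pins (underside more than 20 mm above the jig's face) (z of cover in the frame of jig_top above 0.02 m).
It fails at once if a bystander is moved more than 20 mm (distance of any of stepped_part, punch, caliper from where it was at the start of the episode above 0.02 m).
It also fails if it takes over 32 s, if anything falls off the work surface, if the arm or the gripper's body presses on something with over 40 N, if the wrist force passes 120 N, or if a joint passes its speed limit or range.

ROBOT

A 6-joint arm with a two-finger parallel gripper is mounted at the origin on the work surface. World frame = base frame: x ahead of the robot, y to its left, z up, the work surface at z = 0. Lengths are in m, angles in degrees, forces in N, time in s.
With the tool pointing down it reaches from about 0.375 to 0.9 m from the base axis. Payload 3.1 kg.
Tool frame: the origin (TCP) lies on the centre line of the jaws, within the pads' length; the fingertips stand 25 mm ahead of it and the grasp point (between the pads) lies 6 mm ahead of it; z points along the fingers, y is the line along which they close (so a half turn about z gives the same grasp; the last joint's range is limited). The gripper opens to 87 mm and grips with 3 to 60 N. Pads are 19 mm wide; open, the fingers measure 117 mm over their backs; the gripper's body (75 mm by 190 mm) begins 51 mm behind the grasp point.
Start: joints at [54.574, 30.224, 82.088, -0, 67.689, -10.227], TCP at [0.266, 0.566, 0.248] pointing down, gripper open.
Joint ranges: [-176.69, 176.69], [-43.24, 126.21], [12.49, 139.97], [-82, 262], [0, 151.66], [-163.58, 163.58]. Speed limits (degrees/s): [159.86, 159.86, 180, 180, 180, 180].

INTERFACE

Orientations are given as a 3x3 rotation matrix whose columns are the frame's x, y, z axes.
In Python, from rig import bot, cams, models gives the robot as it stands. The module is installed in compiled form; this text tells all that it offers.
- The arm moves only by the shell command python3 -m handwheel 'ROWS' [OPENING]. ROWS is JSON, a list of rows, each a list of 6 numbers: the shift along the world's x, y, z each as a share of 1 m, from -1 to 1, then the turn, a rotation vector about the world's x, y, z each as a share of 2 rad, from -1 to 1. In form: [[dx, dy, dz, wx, wy, wz], ...]. A call has exactly 8 rows; each row is the pose to reach, as a shift and turn from the pose commanded when the call began; what a row does not reach only later rows make up. A row lasts 1/12 s, in which the tool goes at most 41.7 mm and 7.16 degrees, less where a joint would pass 70% of its speed; a pose out of reach is approached as far as the arm can. A call with a number of a shift or a turn outside -1 to 1 is refused whole. A call with a gripper value outside its range is refused whole. OPENING is the opening, from -1 (shut) to 1 (fully open), so that 0 is half open, set as the call begins (- or left out, the last holds). The fingers move at their own pace and stop on an object; the grip force is fixed at half the most. Time passes only in rows, so rows that repeat a pose let the fingers close, or fill a call up. It gives the time, the measured TCP pose, the force, the opening and the grip force at its end, in the units of the state.
- bot.read_state(): the state, without advancing time (a new reading comes with each control period).
- cams.capture(name): name is "scene" or "side" or "wrist"; returns (picture, depth): 480x640x3 uint8, blue, green, red; 480x640 float32, m along the optical axis (not along the pixel's ray), 0 where there is no reading.
- cams.calibration(name): a dict with "mtx" (3x3 intrinsics, pixels), "R" (3x3) and "t" (3): a world point X has camera coordinates R X + t; the wrist camera has in their place "tool_from_camera" (4x4, takes a point from camera to tool coordinates, whose origin is the TCP and whose axes are the flange's). Camera axes: x right, y down, z forward; pixel columns grow to the right and rows downward; lengths in m; the calibration is good to about 2 mm. A picture is of the moment at which its call begins: read the wrist's pose just before it. calibration takes no time and is no camera call.
- bot.hand_in(): hands the job in; it is judged then, once.
Trained networks look in the newest picture that a camera, given by its name, has taken for a name from the list of things; names that differ only in an ending like _2 or _b are one class to them, and where a whole thing is asked for, a point or a joint stands for the part that bears it (a point fixed in the world has none). Each returns a list of dicts, best first, with "conf" (0 to 1); they miss things now and then, are a little off and sometimes report something else, mostly with a low value. They report only what shows in the picture. A call takes as long as a camera call. They do not tell look-alikes from the thing itself.
- models.spot_in(query, camera): "position" ([column, row] in pixels, amid what is visible of it).
- models.tip_of(query, camera): "position" ([column, row] in pixels: a listed point, or the origin of a listed thing).
The state is a dict: "time_s": time; "joint_positions": joint angles; "qvel": joint speeds; "tau": joint torques, N m; "position": TCP position; "tcp_rot": TCP orientation; "force": force on the tool from outside, world axes, zero at the start; "moment": the same for the moment, N m; "opening": opening from 0.0 (shut) to 1.0 (fully open); "grasp_force": force on a finger pad.
Only numpy, scipy, OpenCV 4.12 (cv2) and the standard library are available. Lean on these libraries where they do the work, as an engineer would, in place of code of your own. Each camera call takes 0.05 s, during which the arm holds its last target. There are 200 camera calls.

## Working session

There is one attempt and no reset: what is moved stays moved. The work goes in short steps, Python scripts to look and compute and a shell command to move; the robot and the scene stay as the last step left them, time stands still between calls to the robot, and variables do not carry over. Pictures are saved under pics/ and viewed, at most 10 in all, crops included, and the job is handed in when it is done.

```bash
mkdir -p pics; cat > h.py <<'E'
import numpy as np, cv2
from rig import bot, cams, models
def cal(name, st=None):
    c=cams.calibration(name)
    if name!='wrist': return np.array(c['mtx']),np.array(c['R']),np.array(c['t'])
    T=np.eye(4);T[:3,:3]=st['tcp_rot'];T[:3,3]=st['position']
    W=np.linalg.inv(T@np.array(c['tool_from_camera']))
    return np.array(c['mtx']),W[:3,:3],W[:3,3]
def cloud(d,K,R,t):
    v,u=np.mgrid[0:480,0:640]
    P=np.stack([(u-K[0,2])/K[0,0]*d,(v-K[1,2])/K[1,1]*d,d],-1)
    return (P-t)@R   # world
def onplane(px,z,K,R,t):
    r=R.T@np.linalg.inv(K)@np.array([px[0],px[1],1.]);o=-R.T@t
    return o+r*(z-o[2])/r[2]
E
python3 - <<'E'
from h import *
ims=[]
for n in ['scene','side']:
    im,d=cams.capture(n);K,R,t=cal(n);W=cloud(d,K,R,t)
    np.savez(f'/tmp/{n}.npz',im=im,d=d,W=W)
    ims.append(im);cv2.imwrite(f'pics/{n}0.png',im)
    for q in ['cover','cover_grip','jig_top','stepped_part','punch','caliper']:
        for r in (models.tip_of(q,n) or [])[:3]:
            p=r['position'];u,v=int(round(p[0])),int(round(p[1]))
            w=W[v,u] if 0<=v<480 and 0<=u<640 else None
            print(n,q,round(r['conf'],2),np.round(p),np.round(w,3))
print(bot.read_state())
E
```

```text
scene cover 0.85 [286. 172.] [ 0.329 -0.173  0.021]
scene cover 0.6 [304. 243.] [ 0.534 -0.059  0.057]
scene cover 0.56 [395. 266.] [0.529 0.152 0.051]
scene cover_grip 0.76 [283. 164.] [ 0.329 -0.179  0.051]
scene cover_grip 0.75 [400. 257.] [0.51  0.158 0.062]
scene cover_grip 0.68 [306. 235.] [ 0.531 -0.055  0.088]
scene stepped_part 0.83 [476. 271.] [0.486 0.329 0.045]
scene punch 0.83 [482. 355.] [0.676 0.371 0.042]
scene caliper 0.66 [185. 234.] [ 0.565 -0.348  0.008]
scene caliper 0.53 [305. 235.] [ 0.532 -0.057  0.089]
side cover 0.89 [342. 281.] [ 0.525 -0.092  0.057]
side cover 0.86 [236. 359.] [ 0.313 -0.203  0.017]
side cover 0.8 [302. 244.] [0.498 0.117 0.017]
side cover_grip 0.92 [339. 265.] [ 0.52  -0.087  0.089]
side cover_grip 0.76 [301. 231.] [0.503 0.147 0.033]
side stepped_part 0.79 [266. 210.] [0.45  0.299 0.016]
side punch 0.63 [341. 196.] [0.661 0.356 0.002]
side caliper 0.97 [411. 404.] [ 0.554 -0.353  0.007]
{'time_s': 0.7, 'joint_positions': array([ 5.45729330e+01,  3.02192600e+01,  8.20884747e+01, -1.97555304e-04,
        6.76904625e+01, -1.02261202e+01]), 'qvel': array([ 0.07002169, -0.06316803,  0.02992947,  0.06293743, -0.01968075,
        0.0399535 ]), 'tau': array([ 5.90142572e-04, -4.39872229e+01, -1.76948977e+01,  6.34258054e-02,
        5.05384826e-02, -1.63177111e-05]), 'position': array([0.26606387, 0.56550191, 0.24758965]), 'tcp_rot': array([[-9.04820574e-01,  4.25793059e-01,  2.08381179e-05],
       [ 4.25793060e-01,  9.04820573e-01,  2.37897753e-05],
       [-8.72523654e-06,  3.03982041e-05, -9.99999999e-01]]), 'force': array([-0.56187265,  0.07264286, -1.12643338]), 'moment': array([-0.00810917,  0.01067537, -0.03111888]), 'grasp_force': 0.0, 'opening': 0.9987945562359749}
```

View pics/scene0.png

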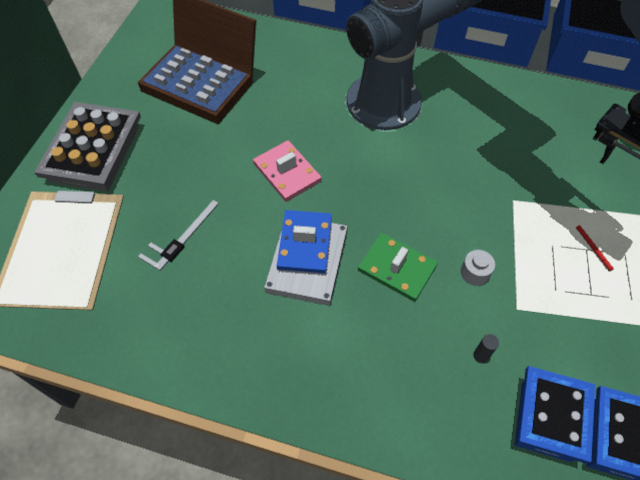

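View pics/side0.png

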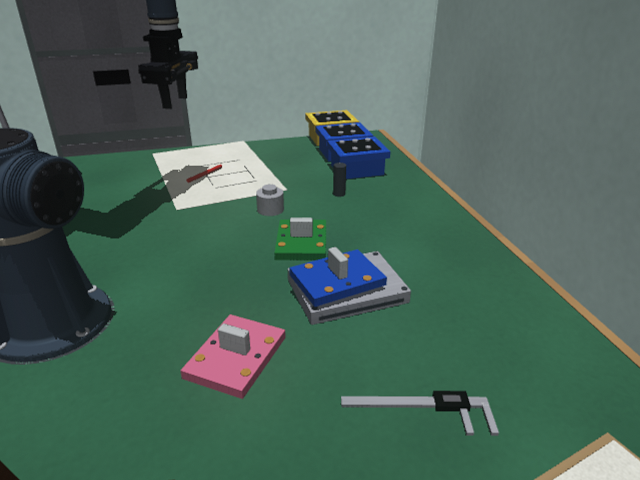

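The scene shows the blue cover at about (304,243) on the grey jig (307,262), the grip at (304,235), with pink and green look-alikes beside it. The side view agrees, with the cover at (340,280). I'll fit the jig and cover from depth.

```bash
python3 - <<'E'
from h import *
for n in ['scene','side']:
    f=np.load(f'/tmp/{n}.npz');W=f['W'];im=f['im'];d=f['d']
    reg=(d>0)&(abs(W[...,0]-.55)<.17)&(abs(W[...,1]+.07)<.15)
    hsv=cv2.cvtColor(im,cv2.COLOR_BGR2HSV)
    blue=reg&(hsv[...,0]>105)&(hsv[...,0]<130)&(hsv[...,1]>120)
    for nm,m in [('cover top',blue&(W[...,2]>.05)),('jig top',reg&~blue&(W[...,2]>.022)&(W[...,2]<.036)),('solid',reg&(W[...,2]>.02)),('grip',reg&~blue&(W[...,2]>.072))]:
        P=W[m];r=cv2.minAreaRect(P[:,:2].astype(np.float32)*1000)
        print(n,nm,len(P),np.median(P[:,2]).round(4),P[:,2].max().round(3),P[:,:2].mean(0).round(4),np.round(r[0],1),np.round(r[1],1),round(r[2],1))
print(cams.calibration('wrist'))
E
```

```text
scene cover top 2249 0.0571 0.065 [ 0.5307 -0.0593] [523.  -61.3] [155.3 110.4] 11.5
scene jig top 2429 0.0289 0.036 [ 0.5859 -0.0294] [519.1 -62.2] [265.6 173.7] 4.5
scene solid 5404 0.0527 0.106 [ 0.5565 -0.0454] [505.1 -38.7] [303.6 215.3] 13.5
scene grip 282 0.0956 0.106 [ 0.5281 -0.0595] [524.8 -60.6] [22. 50.] 8.5
side cover top 2397 0.0575 0.062 [ 0.5186 -0.0766] [523.1 -65.8] [152.1 115.5] 12.3
side jig top 1738 0.0293 0.034 [ 0.57   -0.0909] [548.2 -53.5] [201.4 153.1] 4.5
side solid 5345 0.0561 0.102 [ 0.5355 -0.0839] [543.5 -29.3] [207. 202.] 4.5
side grip 378 0.0926 0.102 [ 0.5214 -0.0725] [522.8 -64.6] [19.5 54.4] 11.3
{'mtx': array([[418.40655719,   0.        , 315.77679666],
       [  0.        , 418.40655719, 244.69698214],
       [  0.        ,   0.        ,   1.        ]]), 'tool_from_camera': array([[-2.95667923e-04, -9.69770563e-01, -2.44018377e-01,
         6.68486414e-02],
       [ 9.99999737e-01, -1.24984979e-04, -7.14950628e-04,
        -1.16820271e-04],
       [ 6.62839442e-04, -2.44018524e-01,  9.69770344e-01,
        -1.37480312e-01],
       [ 0.00000000e+00,  0.00000000e+00,  0.00000000e+00,
         1.00000000e+00]])}
```

```bash
python3 -m handwheel '[[0.0,-0.04,0,0,0,-0.03],[0.02,-0.08,0,0,0,-0.09],[0.03,-0.12,0,0,0,-0.15],[0.05,-0.16,0,0,0,-0.2],[0.07,-0.2,0,0,0,-0.26],[0.09,-0.23,0,0,0,-0.32],[0.11,-0.26,0,0,0,-0.38],[0.13,-0.29,0,0,0,-0.43]]'
```

```text
time_s: 1.37
position: [0.397, 0.2736, 0.248]
tcp_rot: [[-0.262, 0.965, 0.001], [0.965, 0.262, 0.0], [-0.0, 0.001, -1.0]]
force: [1.1, 0.3, 0.5]
opening: 1.0
grasp_force: 0.0
```

```bash
python3 -m handwheel '[[0.015,-0.038,0,0,0,-0.01],[0.03,-0.076,0,0,0,-0.02],[0.045,-0.114,0,0,0,-0.03],[0.06,-0.152,0,0,0,-0.03],[0.074,-0.19,0,0,0,-0.03],[0.088,-0.228,0,0,0,-0.03],[0.102,-0.266,0,0,0,-0.03],[0.115,-0.3,0,0,0,-0.03]]' && python3 -m handwheel '[[0.01,-0.035,0,0,0,0],[0.015,-0.039,0,0,0,0],[0.015,-0.039,0,0,0,0],[0.015,-0.039,0,0,0,0],[0.015,-0.039,0,0,0,0],[0.015,-0.039,0,0,0,0],[0.015,-0.039,0,0,0,0],[0.015,-0.039,0,0,0,0]]'
cat > look.py <<'E'
from h import *
import sys
st=bot.read_state();im,d=cams.capture('wrist');K,R,t=cal('wrist',st);W=cloud(d,K,R,t)
cv2.imwrite(f'pics/{sys.argv[1]}.png',im);np.savez('/tmp/wrist.npz',im=im,W=W,d=d)
print(st['time_s'],st['position'],np.degrees(np.arctan2(st['tcp_rot'][1][1],st['tcp_rot'][0][1])))
reg=(d>0)&(abs(W[...,0]-.55)<.16)&(abs(W[...,1]+.06)<.14)&(W[...,2]<.13)
hsv=cv2.cvtColor(im,cv2.COLOR_BGR2HSV)
blue=reg&(hsv[...,0]>105)&(hsv[...,0]<130)&(hsv[...,1]>120)
for nm,m in [('cover top',blue&(W[...,2]>.04)),('jig top',reg&~blue&(W[...,2]>.022)&(W[...,2]<.036)),('grip',reg&~blue&(W[...,2]>.085))]:
    m=cv2.morphologyEx(m.astype(np.uint8),cv2.MORPH_OPEN,np.ones((3,3)))>0
    P=W[m]
    if len(P)<20: continue
    r=cv2.minAreaRect(P[:,:2].astype(np.float32)*1000)
    print(nm,len(P),np.median(P[:,2]).round(4),np.round(r[0],1),np.round(r[1],1),round(r[2],1))
E
python3 look.py w1
```

```text
time_s: 2.03
position: [0.5118, -0.0271, 0.2479]
tcp_rot: [[-0.208, 0.978, 0.001], [0.978, 0.208, -0.0], [-0.001, 0.001, -1.0]]
force: [1.4, 0.5, 0.1]
opening: 0.997
grasp_force: 0.0
time_s: 2.7
position: [0.5257, -0.0623, 0.2477]
tcp_rot: [[-0.211, 0.977, -0.0], [0.977, 0.211, 0.0], [0.0, -0.0, -1.0]]
force: [-0.3, -1.1, -0.2]
opening: 1.0
grasp_force: 0.0
2.7 [ 0.52567459 -0.06227121  0.24767062] 12.190003026715916
cover top 21732 0.0583 [522.6 -63.8] [150.1 110.4] 11.3
jig top 15437 0.0302 [546.9 -51.1] [200.3 150. ] 4.4
grip 1775 0.1 [522.8 -63.3] [17.9 49.8] 12.2
```

View pics/w1.png

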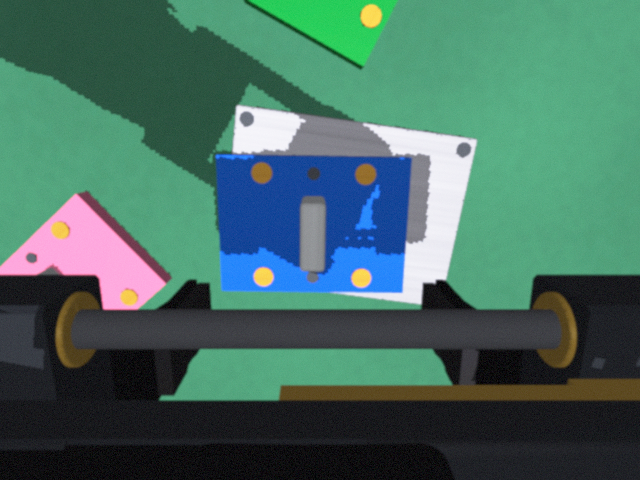

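The wrist view has the grip at (313,235), the cover centred on it, and the jig's corners at (247,118) and (464,150). All the fitted sizes match the given ones. To be aligned, the cover needs a shift of about (+24, +12.5) mm and a turn of -7.2°. Next I descend and grip.

```bash
python3 -m handwheel '[[-0.003,-0.001,-0.04,0,0,0],[-0.003,-0.001,-0.08,0,0,0],[-0.003,-0.001,-0.115,0,0,0],[-0.003,-0.001,-0.14,0,0,0],[-0.003,-0.001,-0.157,0,0,0],[-0.003,-0.001,-0.157,0,0,0],[-0.003,-0.001,-0.157,0,0,0],[-0.003,-0.001,-0.157,0,0,0]]' && python3 -m handwheel '[[0,0,0,0,0,0],[0,0,0,0,0,0],[0,0,0,0,0,0],[0,0,0,0,0,0],[0,0,0,0,0,0],[0,0,0,0,0,0],[0,0,0,0,0,0],[0,0,0,0,0,0]]' -1 && python3 look.py w2
```

```text
time_s: 3.42
position: [0.5239, -0.0645, 0.0915]
tcp_rot: [[-0.21, 0.978, 0.002], [0.978, 0.21, -0.001], [-0.001, 0.002, -1.0]]
force: [0.7, -0.4, 0.3]
opening: 1.003
grasp_force: 0.0
time_s: 4.08
position: [0.523, -0.0645, 0.0905]
tcp_rot: [[-0.209, 0.978, -0.0], [0.978, 0.209, 0.0], [0.0, -0.0, -1.0]]
force: [0.4, 0.3, -1.0]
opening: 0.474
grasp_force: 0.0
4.0833 [ 0.52302635 -0.06447572  0.09053493] 12.087713820106767
cover top 41749 0.0583 [521.8 -58. ] [150.7  98.7] 11.4
jig top 36263 0.0302 [544.3 -12.5] [200.8  73. ] 4.3
grip 7431 0.1003 [520.5 -60.1] [44.6 55.7] 69.2
```

```bash
python3 -m handwheel '[[0,0,0,0,0,0],[0,0,0,0,0,0],[0,0,0,0,0,0],[0,0,0,0,0,0],[0,0,0,0,0,0],[0,0,0,0,0,0],[0,0,0,0,0,0],[0,0,0,0,0,0]]' && python3 look.py w3
```

```text
time_s: 4.8
position: [0.5232, -0.0645, 0.0905]
tcp_rot: [[-0.209, 0.978, 0.0], [0.978, 0.209, -0.0], [-0.0, 0.0, -1.0]]
force: [1.0, -0.1, -2.0]
opening: 0.202
grasp_force: 29.9
4.8 [ 0.52324087 -0.06451474  0.09051987] 12.081413710509088
cover top 35658 0.0583 [521.1 -57.8] [150.8  97.9] 11.7
jig top 37666 0.0303 [544.8 -19.7] [200.5  87.2] 4.3
grip 6677 0.1002 [521.7 -60. ] [36.6 43.1] 12.7
```

View pics/w3.png

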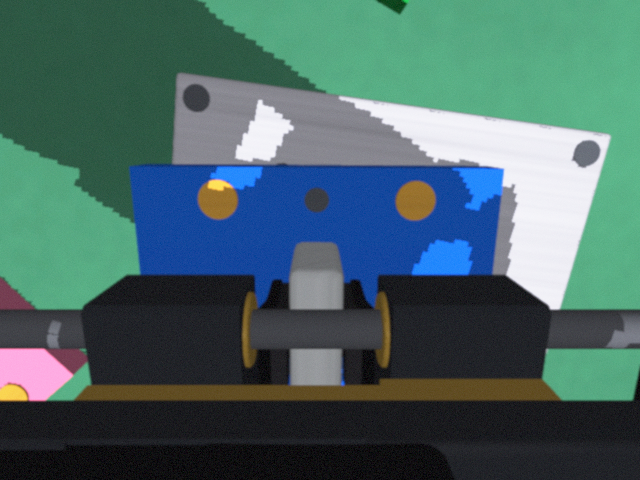

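The grip is held centrally between the pads (313,300), opening 17.6 mm at 30 N. Next I slide and turn the cover to the jig pose with a slight down-bias.

```bash
python3 -m handwheel '[[0.005,0.0025,0,0,0,-0.013],[0.01,0.005,-0.001,0,0,-0.026],[0.015,0.0075,-0.001,0,0,-0.04],[0.019,0.01,-0.001,0,0,-0.054],[0.022,0.0115,-0.001,0,0,-0.066],[0.0243,0.0125,-0.001,0,0,-0.066],[0.0243,0.0125,-0.002,0,0,-0.066],[0.0243,0.0125,-0.003,0,0,-0.066]]' && python3 look.py w4
```

```text
time_s: 5.52
position: [0.547, -0.0518, 0.087]
tcp_rot: [[-0.079, 0.997, -0.001], [0.997, 0.079, 0.0], [0.0, -0.001, -1.0]]
force: [-0.5, -0.2, -3.9]
opening: 0.207
grasp_force: 30.0
5.5167 [ 0.5470158  -0.05179339  0.08701051] 4.536390183679933
cover top 30889 0.0548 [545.8 -45. ] [150.9  98.1] 4.3
jig top 26516 0.0303 [544.5 -14.5] [200.4  76.8] 4.3
grip 6708 0.0969 [547.8 -46.7] [35.1 44.6] 19.6
```

The cover top fell 3.5 mm with little force, so it's entering the pins. Pressing down.

```bash
python3 -m handwheel '[[0,0,-0.001,0,0,0],[0,0,-0.002,0,0,0],[0,0,-0.003,0,0,0],[0,0,-0.004,0,0,0],[0,0,-0.005,0,0,0],[0,0,-0.006,0,0,0],[0,0,-0.007,0,0,0],[0,0,-0.007,0,0,0]]' && python3 look.py w5
```

```text
time_s: 6.23
position: [0.547, -0.0518, 0.0811]
tcp_rot: [[-0.079, 0.997, -0.001], [0.997, 0.079, 0.0], [0.0, -0.001, -1.0]]
force: [-2.3, 0.5, 7.7]
opening: 0.202
grasp_force: 30.0
6.2333 [ 0.54701667 -0.05182053  0.0811366 ] 4.530395264838309
cover top 31058 0.049 [545.7 -44.8] [150.6  97.5] 4.3
jig top 29301 0.0303 [544.2 -14.4] [200.   76.9] 4.2
grip 6416 0.0912 [575.5 -36.7] [94.3 44.4] 19.9
```

```bash
python3 -m handwheel '[[0,0,-0.0005,0,0,0],[0,0,-0.001,0,0,0],[0,0,-0.0015,0,0,0],[0,0,-0.002,0,0,0],[0,0,-0.0025,0,0,0],[0,0,-0.0025,0,0,0],[0,0,-0.0025,0,0,0],[0,0,-0.0025,0,0,0]]' && python3 look.py w6
```

```text
time_s: 6.95
position: [0.5471, -0.0518, 0.0804]
tcp_rot: [[-0.079, 0.997, 0.0], [0.997, 0.079, -0.0], [-0.0, 0.0, -1.0]]
force: [-5.5, 1.0, 18.8]
opening: 0.205
grasp_force: 30.0
6.95 [ 0.54705283 -0.05179409  0.08044319] 4.5405344097024924
cover top 31023 0.0483 [545.8 -44.7] [150.7  97.6] 4.2
jig top 29637 0.0303 [544.4 -14.6] [199.9  77.1] 4.3
grip 6413 0.0906 [578.  -44.3] [95.8 42.9] 4.6
```

```bash
python3 -m handwheel '[[0,0,-0.0005,0,0,0],[0,0,-0.0005,0,0,0],[0,0,-0.0005,0,0,0],[0,0,-0.0005,0,0,0],[0,0,-0.0005,0,0,0],[0,0,-0.0005,0,0,0],[0,0,-0.0005,0,0,0],[0,0,-0.0005,0,0,0]]' && python3 look.py w7 && python3 - <<'E'
from h import *
f=np.load('/tmp/wrist.npz');W=f['W'];hsv=cv2.cvtColor(f['im'],cv2.COLOR_BGR2HSV)
b=(hsv[...,0]>105)&(hsv[...,0]<130)&(hsv[...,1]>120)&(abs(W[...,2]-.048)<.004)
P=W[cv2.erode(b.astype(np.uint8),np.ones((5,5)))>0]
print('tilt x,y',np.linalg.lstsq(np.c_[P[:,:2]-P[:,:2].mean(0),np.ones(len(P))],P[:,2],rcond=None)[0])
im,_=cams.capture('side');cv2.imwrite('pics/side1.png',cv2.resize(im[200:360,240:460],None,fx=3,fy=3))
E
```

```text
time_s: 7.67
position: [0.547, -0.0518, 0.0804]
tcp_rot: [[-0.079, 0.997, 0.0], [0.997, 0.079, -0.0], [-0.0, 0.0, -1.0]]
force: [-6.9, 1.1, 22.4]
opening: 0.203
grasp_force: 30.0
7.6667 [ 0.54703092 -0.05180589  0.08043765] 4.545835965281135
cover top 31096 0.0483 [545.9 -45. ] [150.5  98.1] 4.3
jig top 29622 0.0303 [544.2 -14.6] [200.1  77.2] 4.3
grip 6390 0.0906 [578.2 -43.7] [96.  42.9] 5.9
tilt x,y [-8.18454425e-04 -4.46513975e-05  4.83197440e-02]
```

View pics/side1.png

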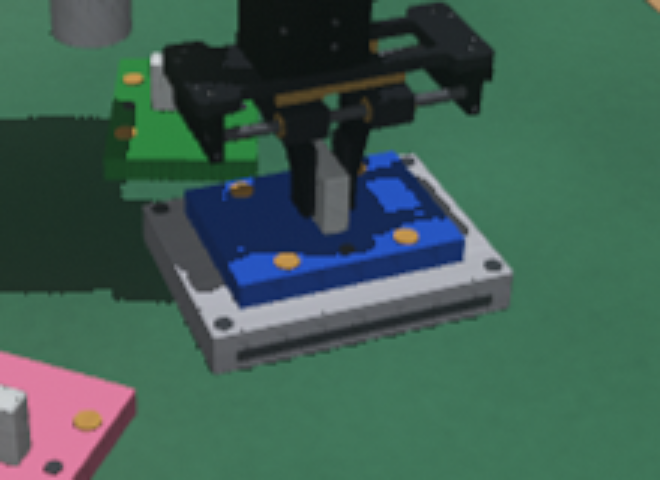

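The side view shows the cover flat and square on the jig, centre about (325,230), with the grip still held. It measures level, 18.0 mm above the jig face and steady under a 22 N push.

```bash
python3 -c "
from rig import bot
print(bot.hand_in())"
```

```text
the job is handed in; nothing more can be done
None
```

The cover is over the pins and pressed flat on the jig, still held with about 22 N of down-force, and I handed the job in at about 7.7 s; the hand-in gave no verdict.

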